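# Fetch the small tin from behind the paint bottles

## Task

The small metal tin on the plywood board is hemmed in by three paint containers: first stand all three upright in the white side tray, leaving the tin where it is, and only then take the tin out and stand it in the middle of the white coaster. After that put the three containers back upright on the board, each on the very spot where it stood at the start. Do not knock anything over, and leave the mug and the brush alone.

Things in the scene. Friction and masses are not known exactly. Their poses are not given: they have to be found in the camera images.
- round_bottle: Loose upright white plastic paint bottle with a plain paper label, about 0.28 kg: a round body 48 mm in diameter up to 120 mm, then a narrow grey cap 30 mm in diameter; 138 mm high in all. Origin at the centre of its underside, z up its axis. At the start it stands on the board, in one of the three places around the tin.
- square_bottle: Loose upright white plastic paint bottle of square section, 46 x 46 mm up to 114 mm, with a narrow grey cap 26 mm in diameter on top; 130 mm high in all, about 0.27 kg. Origin at the centre of its underside, z up, x and y square to its flat sides. At the start it stands on the board, in one of the three places around the tin, its sides within 0.12 rad of square to the board.
- wide_jar: Loose upright white plastic paint jar, round: body 52 mm in diameter up to 100 mm, then a broad grey lid 54 mm in diameter from 100 mm to its top at 124 mm; about 0.30 kg. Origin at the centre of its underside, z up its axis. At the start it stands on the board, in one of the three places around the tin.
- tin: Loose low round metal tin, 44 mm in diameter, 42 mm high, about 0.11 kg. Origin at the centre of its underside, z up. At the start it stands on the board with one container in front of it (towards the robot) and one on either side, their axes 57 mm from its own, so that a gripper reaching down for it has no room until they are cleared.
- board: Fixed flat plywood board, 140 mm (its x) by 180 mm (its y), 8 mm thick. Origin at the centre of its underside, x away from the robot at yaw 0. In its frame the tin stands at x 25 mm, y 0, and the containers at (25, 57), (-32, 0) and (25, -57) mm; which container stands at which of these changes from start to start. No rim.
- tray: Fixed shallow white plastic tray, the side area: 300 mm (its x) by 140 mm (its y), 10 mm high, with a rim 5 mm thick and a flat floor 5 mm above its underside. Origin at the centre of its underside. To the left or right of the board.
- coaster: Fixed round white ceramic coaster, 90 mm in diameter, 6 mm thick, on the other side of the board from the tray. Origin at the centre of its underside.
- mug: Bystander: loose dark metal mug, 76 mm in diameter, 90 mm high, empty, standing on the table at the far left. Origin at the centre of its underside. To be left alone.
- brush: Bystander: loose paint brush lying on the table at the far right, 200 mm long and 20 mm high, origin at the middle of its underside, its x axis along it from handle to bristles. To be left alone.

How it is judged:
By the outcome, as a careful person would: the job done as asked, in the order asked, and still so for the second after the job is handed in, with the robot touching nothing.
It also fails if it takes over 138 s, if anything falls off the work surface, if the arm or the gripper's body presses on something with over 40 N, if the wrist force passes 120 N, or if a joint passes its speed limit or range.

## Robot

A 6-joint arm with a two-finger parallel gripper is mounted at the origin on the work surface. World frame = base frame: x ahead of the robot, y to its left, z up, the work surface at z = 0. Lengths are in m, angles in degrees, forces in N, time in s.
With the tool pointing down it reaches from about 0.3 to 0.75 m from the base axis. Payload 8.5 kg.
Tool frame: the origin (TCP) lies midway between the tips of the shut fingers; the grasp point (between the pads) lies 19 mm behind it; z points along the fingers, y is the line along which they close (so a half turn about z gives the same grasp; the last joint's range is limited). The gripper opens to 85 mm and grips with 20 to 120 N. Pads are 22 mm wide; open, the fingers measure 114 mm over their backs; the gripper's body (76 mm by 85 mm) begins 54 mm behind the grasp point. The pads swing forward as they close: fully open they stand 13 mm farther back than shut.
Start: joints at [-84.185, 21.807, 74.336, -0, 83.858, -12.336], TCP at [0.171, -0.523, 0.231] pointing down, gripper open.
Joint ranges: [-178.18, 178.18], [-50.72, 133.34], [12.68, 142.11], [-81.47, 261.47], [9.98, 163.14], [-165.26, 165.26]. Speed limits (degrees/s): [136.94, 136.94, 180, 180, 180, 180].

## Interface

Orientations are given as a 3x3 rotation matrix whose columns are the frame's x, y, z axes.
In Python, from rig import monitor, optics, close_job, models gives the robot as it stands.
- The arm moves only by the tool step_arm, never from a script. Its arguments are lists of equal length, an entry for each row: "fingers": the closure, from -1 (fully open) to 1 (shut); "travel": the shift along the tool's x, y, z scaled (see below), a list of three; "twist": the turn about the tool's z scaled (see below). In form: {"fingers": [fingers, ...], "travel": [[tx, ty, tz], ...], "twist": [twist, ...]}. A call has 1 to 10 rows; each row shifts and turns the commanded pose from where the row before left it, along the tool's axes as they then stand; what a row does not reach is not made up. The controller multiplies each number of a shift by 100 mm and each number of a turn by pi rad. A row lasts 1/8 s, in which the tool goes at most 62.5 mm and 10.7 degrees, less where a joint would pass 70% of its speed; a pose out of reach is approached as far as the arm can. A call with a number of a shift or a turn outside -1 to 1 is refused whole. A call with a gripper value outside its range is refused whole. The fingers move at their own pace and stop on an object; "force" is the grip in N (left out, the last holds). Time passes only in rows, so rows that do not move let the fingers close. It gives the time, the measured TCP pose, the force, the opening and the grip force at its end, in the units of the state.
- monitor.observe(): the state, without advancing time (a new reading comes with each control period).
- optics.get_image(name): name is "scene" or "top" or "wrist"; returns (picture, depth): 480x640x3 uint8, blue, green, red; 480x640 float32, m along the optical axis (not along the pixel's ray), 0 where there is no reading.
- optics.get_calibration(name): a dict with "vertical_fov" (degrees; the focal length in pixels is half the picture's height over the tangent of half this angle, whatever the lens; pixels are square), "cx", "cy" (the principal point, pixels), "distortion" ([k1, k2, p1, p2, k3] as OpenCV has them; the pictures are not rectified), "world_from_camera" (4x4, takes a point from camera to world coordinates). Camera axes: x right, y up, looking along -z (the intrinsics and any distortion apply to the point x, -y, -z); pixel columns grow to the right and rows downward; lengths in m; the calibration is good to about 2 mm. A picture is of the moment at which its call begins: read the wrist's pose just before it. get_calibration takes no time and is no camera call; for the wrist camera it gives the pose at the moment of the call.
- close_job(): hands the job in; it is judged then, once.
Trained networks look in the newest picture that a camera, given by its name, has taken for a name from the list of things; names that differ only in an ending like _2 or _b are one class to them, and where a whole thing is asked for, a point or a joint stands for the part that bears it (a point fixed in the world has none). Each returns a list of dicts, best first, with "confidence" (0 to 1); they miss things now and then, are a little off and sometimes report something else, mostly with a low value. They report only what shows in the picture. A call takes as long as a camera call.
- models.trace(camera, query): "mask" (480x640 bool, what is visible of it) and "point" ([column, row] in pixels, amid what is visible of it).
- models.landmark_of(camera, query): "point" ([column, row] in pixels: a listed point, or the origin of a listed thing).
The state is a dict: "time_s": time; "q": joint angles; "qvel": joint speeds; "joint_efforts": joint torques, N m; "position": TCP position; "tool_rot": TCP orientation; "ft_force": force on the tool from outside, world axes, zero at the start; "wrist_torque": the same for the moment, N m; "grip_width": finger opening in m; "gripper_force": force on a finger pad.
Only numpy, scipy, OpenCV 4.12 (cv2) and the standard library are available. Lean on these libraries where they do the work, as an engineer would, in place of code of your own. Each camera call takes 0.05 s, during which the arm holds its last target. There are 200 camera calls.

## Working session

There is one attempt and no reset: what is moved stays moved. The work goes in short steps, Python scripts to look and compute and a tool call to move; the robot and the scene stay as the last step left them, time stands still between calls to the robot, and variables do not carry over. Pictures are saved under pics/ and viewed, at most 14 in all, crops included, and the job is handed in when it is done.

Besides the shell and the picture viewer there is one more tool, called after "Call:" by a JSON object that holds its "op" and its "data", one argument or row to a line. step_arm: Moves the arm, as the interface text tells. Its arguments: {"type":"object","properties":{"fingers":{"type":"array","items":{"type":"number"}},"travel":{"type":"array","items":{"type":"array","items":{"type":"number"}}},"twist":{"type":"array","items":{"type":"number"}},"force":{"type":"number"}},"required":["fingers","travel","twist"]}

```bash
mkdir -p pics; ls
cat > h.py <<'E'
import numpy as np, cv2
from rig import monitor, optics, close_job, models
def K(c):
    f=240/np.tan(np.radians(c["vertical_fov"])/2)
    return np.array([[f,0,c["cx"]],[0,f,c["cy"]],[0,0,1]]),np.array(c["distortion"],float)
def ray(c,uv):
    k,d=K(c);p=cv2.undistortPoints(np.array(uv,float).reshape(-1,1,2),k,d).reshape(-1,2)
    return np.c_[p[:,0],-p[:,1],-np.ones(len(p))]
def world(c,uv,depth):
    T=np.array(c["world_from_camera"]);r=ray(c,uv)*np.asarray(depth).reshape(-1,1)
    return r@T[:3,:3].T+T[:3,3]
def onplane(c,uv,z):
    T=np.array(c["world_from_camera"]);r=ray(c,uv)@T[:3,:3].T
    return T[:3,3]+r*((z-T[2,3])/r[:,2:3])
def cloud(c,mask,depth):
    v,u=np.nonzero(mask&(depth>0));return world(c,np.c_[u,v],depth[v,u])
E
python3 - <<'E'
from h import *
for n in("scene","top"):
    im,d=optics.get_image(n);c=optics.get_calibration(n);cv2.imwrite(f"pics/{n}0.png",im)
    print(n,np.round(np.array(c["world_from_camera"]),3).tolist(),c["vertical_fov"],c["distortion"])
    for q in["round_bottle","square_bottle","wide_jar","tin","board","tray","coaster","mug","brush"]:
        for r in models.trace(n,q)[:2]:
            P=cloud(c,r["mask"],d)
            if len(P): 
                z=np.percentile(P[:,2],[2,50,98]); t=P[P[:,2]>z[2]-.006]
                print(q,round(r["confidence"],2),np.round(r["point"]),len(P),"z",z.round(3),"top",np.round((t.min(0)+t.max(0))/2,3),"med",np.round(np.median(P,0),3))
s=monitor.observe();print(s["position"],np.round(s["tool_rot"],3).tolist(),s["time_s"])
E
```

```text
pics
scene [[0.317, -0.63, 0.709, 1.443], [0.948, 0.227, -0.222, -0.253], [-0.02, 0.742, 0.67, 0.848], [0.0, 0.0, 0.0, 1.0]] 43.900344572466366 [-0.09406259  0.          0.          0.          0.        ]
round_bottle 0.6 [319. 214.] 1466 z [0.009 0.091 0.148] top [0.578 0.006 0.147] med [0.594 0.001 0.091]
square_bottle 0.7 [260. 229.] 1515 z [0.015 0.088 0.14 ] top [ 0.58  -0.109  0.139] med [ 0.599 -0.111  0.088]
wide_jar 0.97 [282. 197.] 1220 z [0.029 0.106 0.136] top [ 0.522 -0.053  0.133] med [ 0.54  -0.055  0.106]
tin 0.92 [294. 238.] 561 z [0.011 0.045 0.054] top [ 0.579 -0.051  0.053] med [ 0.59  -0.054  0.045]
board 0.66 [290. 251.] 1711 z [0.002 0.009 0.013] top [ 0.554 -0.051  0.029] med [ 0.602 -0.059  0.009]
board 0.17 [280. 200.] 1273 z [0.022 0.105 0.136] top [ 0.522 -0.051  0.133] med [ 0.54  -0.055  0.105]
tray 0.6 [176. 241.] 6491 z [0.003 0.007 0.014] top [ 0.46  -0.271  0.012] med [ 0.477 -0.271  0.007]
coaster 0.58 [426. 175.] 779 z [0.002 0.007 0.011] top [0.448 0.312 0.009] med [0.452 0.31  0.007]
mug 0.56 [477. 235.] 2112 z [0.007 0.059 0.092] top [0.711 0.2
[... 773 characters left out ...]
. 263.] 4652 z [0.004 0.008 0.013] top [ 0.552 -0.05   0.07 ] med [ 0.534 -0.033  0.008]
tray 0.94 [468. 307.] 13149 z [0.001 0.005 0.011] top [ 0.459 -0.271  0.011] med [ 0.456 -0.271  0.005]
coaster 0.64 [138. 316.] 1987 z [0.002 0.006 0.01 ] top [0.449 0.313 0.009] med [0.449 0.312 0.006]
mug 0.65 [144. 168.] 2228 z [0.003 0.044 0.092] top [0.709 0.294 0.091] med [0.714 0.301 0.044]
mug 0.47 [468. 307.] 13151 z [0.001 0.005 0.011] top [ 0.459 -0.271  0.011] med [ 0.456 -0.27   0.005]
brush 0.59 [459. 170.] 1849 z [0.005 0.018 0.023] top [ 0.712 -0.278  0.021] med [ 0.701 -0.261  0.018]
[ 0.17132166 -0.52260507  0.23133391] [[0.95, 0.312, -0.0], [0.312, -0.95, 0.0], [-0.0, -0.0, -1.0]] 1.0
```

View pics/top0.png

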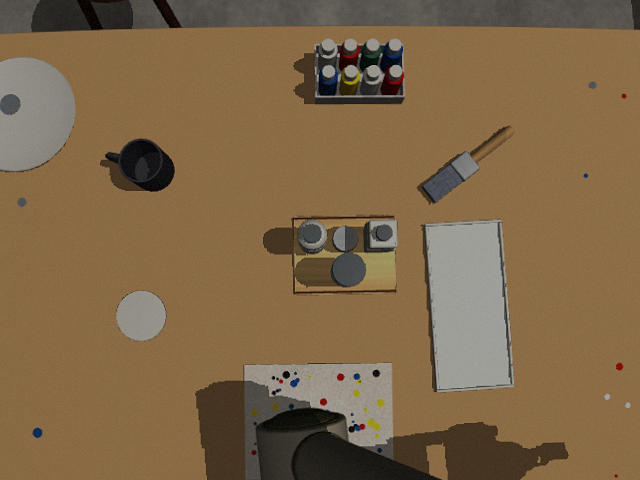

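View pics/scene0.png

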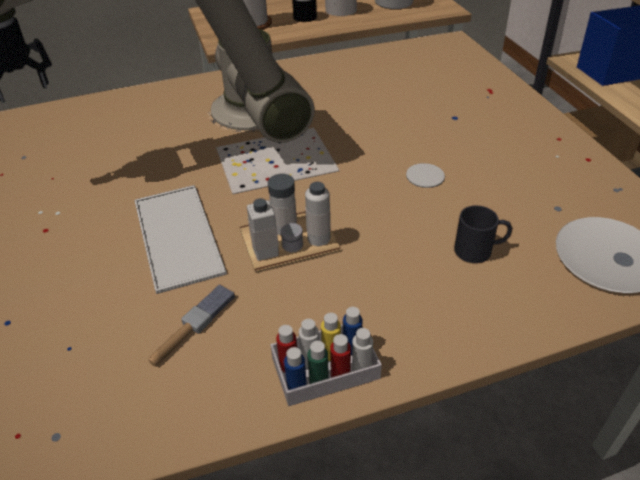

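The top view shows the round bottle left (313,238), square bottle right (381,236), jar in front (348,270), tin between them (346,238), tray at right (468,307) and coaster at left (140,316). The scene view agrees. Next I turn the tool and look from the wrist above the board.

Call:
{"op": "step_arm", "data": {
  "fingers": [-1, -1, -1, -1, -1, -1, -1],
  "travel": [
    [0, 0, -0.15],
    [0, 0, -0.15],
    [0, 0, -0.15],
    [0, 0, -0.15],
    [0, 0, -0.15],
    [0, 0, -0.15],
    [0, 0, -0.1]
  ],
  "twist": [-0.057, -0.057, -0.057, -0.057, -0.057, -0.057, -0.057],
  "force": 50
}}

```text
time_s: 1.88
position: [0.1714, -0.5227, 0.332]
tool_rot: [[-0.005, 1.0, 0.0], [1.0, 0.005, -0.001], [-0.001, 0.0, -1.0]]
ft_force: [-0.1, 0.1, 0.9]
grip_width: 0.085
gripper_force: 0.0
```

Call:
{"op": "step_arm", "data": {
  "fingers": [-1, -1, -1, -1, -1, -1, -1, -1, -1, -1],
  "travel": [
    [0.45, 0.3, 0],
    [0.45, 0.3, 0],
    [0.45, 0.3, 0],
    [0.45, 0.3, 0],
    [0.45, 0.3, 0],
    [0.45, 0.3, 0],
    [0.45, 0.3, 0],
    [0.45, 0.3, 0],
    [0.45, 0.3, 0],
    [0.45, 0.3, 0]
  ],
  "twist": [0, 0, 0, 0, 0, 0, 0, 0, 0, 0]
}}

```text
time_s: 3.12
position: [0.4723, -0.0711, 0.3315]
tool_rot: [[0.0, 1.0, 0.001], [1.0, -0.0, -0.0], [-0.0, 0.001, -1.0]]
ft_force: [0.8, -0.9, -0.3]
grip_width: 0.0852
gripper_force: 0.0
```

```bash
cat > m.py <<'E'
from h import *
def tops(n,tag,qs=("round_bottle","square_bottle","wide_jar","tin"),zt=dict(round_bottle=.146,square_bottle=.138,wide_jar=.132,tin=.05),save=True):
    im,d=optics.get_image(n);c=optics.get_calibration(n)
    if save: cv2.imwrite(f"pics/{tag}.png",im)
    for q in qs:
        R=models.trace(n,q)
        if not R: print(n,q,"none");continue
        r=R[0];P=cloud(c,r["mask"],d)
        if len(P)<30: print(n,q,"few");continue
        z=np.median(P[P[:,2]>np.percentile(P[:,2],85)][:,2]);t=P[abs(P[:,2]-z)<.004]
        (x,y),rad=cv2.minEnclosingCircle(t[:,:2].astype(np.float32))
        rect=cv2.minAreaRect(t[:,:2].astype(np.float32))
        print(n,q,round(r["confidence"],2),"ztop",round(float(z),4),"circ",round(x,4),round(y,4),round(rad,4),"mean",t.mean(0).round(4)[:2],"rect",np.round(rect[0],4),np.round(rect[1],3),round(rect[2],1))
        if q=="square_bottle":
            t=P[abs(P[:,2]-z+.016)<.006]
            rect=cv2.minAreaRect(t[:,:2].astype(np.float32));print("   shoulder",np.round(rect[0],4),np.round(rect[1],3),round(rect[2],1))
    return im,d,c
E
python3 - <<'E'
from m import *
im,d,c=tops("wrist","w1")
tops("top","t1",save=False)
c=optics.get_calibration("top");im,d=optics.get_image("top")
for q in("board","tray","coaster"):
    for r in models.trace("top",q)[:1]:
        v,u=np.nonzero(r["mask"]);P=onplane(c,np.c_[u,v],dict(board=.008,tray=.01,coaster=.006)[q])
        b=cv2.minAreaRect(P[:,:2].astype(np.float32));print(q,r["confidence"],np.round(b[0],4),np.round(b[1],3),b[2],cv2.minEnclosingCircle(P[:,:2].astype(np.float32)))
E
```

```text
wrist round_bottle 0.64 ztop 0.1462 circ 0.5789 0.0143 0.0149 mean [0.5784 0.0143] rect [0.5784 0.0143] [0.029 0.028] 0.8
wrist square_bottle 0.57 ztop 0.1373 circ 0.5794 -0.0999 0.0131 mean [ 0.5793 -0.0994] rect [ 0.5795 -0.0996] [0.025 0.025] 54.3
   shoulder [ 0.5797 -0.0994] [0.045 0.046] 90.0
wrist wide_jar 0.91 ztop 0.1324 circ 0.5216 -0.0432 0.0269 mean [ 0.5215 -0.0426] rect [ 0.5218 -0.0432] [0.052 0.053] 67.7
wrist tin 0.9 ztop 0.0509 circ 0.5789 -0.0422 0.0218 mean [ 0.5805 -0.0412] rect [ 0.5816 -0.0414] [0.037 0.043] 17.1
top round_bottle 0.73 ztop 0.1475 circ 0.5761 0.0071 0.0147 mean [0.5761 0.0071] rect [0.5765 0.0068] [0.028 0.028] 89.3
top square_bottle 0.69 ztop 0.1388 circ 0.5775 -0.1072 0.0127 mean [ 0.58   -0.1091] rect [ 0.5797 -0.1093] [0.024 0.017] 46.3
   shoulder [ 0.5861 -0.1071] [0.046 0.025] 84.7
top wide_jar 0.43 ztop 0.0901 circ 0.7093 0.2933 0.0387 mean [0.7085 0.2939] rect [0.7082 0.2938] [0.073 0.075] 18.7
top tin 0.8 ztop 0.0532 circ 0.5761 -0.0497 0.0215 mean [ 0.5794 -0.047 ] rect [ 0.5807 -0.0465] [0.032 0.042] 39.6
board 0.89 [ 0.5515 -0.0494] [0.141 0.179] 0.055724069476127625 ((0.5513355731964111, -0.05013956502079964), 0.11187036335468292)
tray 0.86 [ 0.459  -0.2704] [0.302 0.143] 3.1900951862335205 ((0.45927712321281433, -0.2712421715259552), 0.16296230256557465)
coaster 0.59 [0.4488 0.313 ] [0.088 0.088] 0.23073303699493408 ((0.4480583369731903, 0.31258878111839294), 0.04608622565865517)
```

View pics/w1.png

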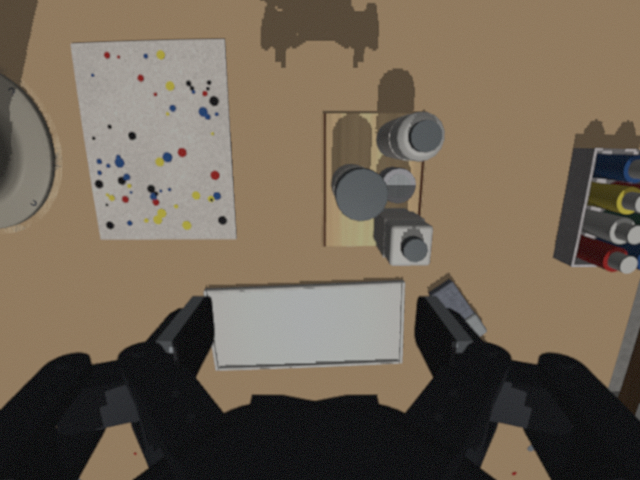

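The wrist view shows the jar at (360,193), tin (398,185), round bottle (425,136) and square bottle (413,248). It is 7 mm off from the top view in y, possibly because the arm was still settling, so I measure again at rest.

Run:
```python
from m import *
s=monitor.observe();print(s["position"],s["qvel"])
tops("wrist","w2",save=False)
im,d=optics.get_image("wrist");c=optics.get_calibration("wrist")
print(np.round(c["world_from_camera"],3).tolist())
for q in("board","tray","coaster"):
    for r in models.trace("wrist",q)[:1]:
        v,u=np.nonzero(r["mask"]);P=onplane(c,np.c_[u,v],dict(board=.008,tray=.01,coaster=.006)[q])
        b=cv2.minAreaRect(P[:,:2].astype(np.float32));print(q,r["confidence"],np.round(b[0],4),np.round(b[1],3),b[2])
tops("scene","t1",save=False)
```

```text
[ 0.47143182 -0.07311453  0.33138808] [ 0.24537429  0.05947088 -0.09363725  0.06317415  0.06550385  0.02064094]
wrist round_bottle 0.7 ztop 0.1461 circ 0.5769 0.0089 0.0151 mean [0.5766 0.0091] rect [0.577  0.0091] [0.029 0.029] 57.6
wrist square_bottle 0.76 ztop 0.1375 circ 0.5775 -0.105 0.0131 mean [ 0.5771 -0.1047] rect [ 0.5773 -0.1052] [0.025 0.025] 3.0
   shoulder [ 0.577  -0.1046] [0.045 0.046] 89.8
wrist wide_jar 0.56 ztop 0.1325 circ 0.5198 -0.0484 0.0272 mean [ 0.5196 -0.048 ] rect [ 0.5195 -0.0486] [0.052 0.053] 14.0
wrist tin 0.78 ztop 0.0511 circ 0.5773 -0.0479 0.0221 mean [ 0.5786 -0.0471] rect [ 0.5794 -0.0473] [0.038 0.043] 13.5
[[1.0, 0.001, 0.001, 0.472], [-0.001, 0.963, 0.269, -0.004], [-0.0, -0.269, 0.963, 0.474], [0.0, 0.0, 0.0, 1.0]]
board 0.94 [ 0.5528 -0.048 ] [0.141 0.18 ] 0.29821038246154785
tray 0.67 [ 0.4595 -0.2676] [0.302 0.147] 2.67633318901062
scene round_bottle 0.88 ztop 0.146 circ 0.5772 0.0052 0.0173 mean [0.5797 0.0051] rect [0.5788 0.0057] [0.028 0.03 ] 50.6
scene square_bottle 0.95 ztop 0.1339 circ 0.5793 -0.1076 0.0131 mean [ 0.5858 -0.1084] rect [ 0.5822 -0.1067] [0.018 0.026] 13.5
   shoulder [ 0.5813 -0.1083] [0.046 0.048] 89.1
scene wide_jar 0.7 ztop 0.1345 circ 0.5211 -0.0528 0.0294 mean [ 0.5227 -0.0518] rect [ 0.5215 -0.052 ] [0.052 0.054] 74.4
scene tin none
```

Call:
{"op": "step_arm", "data": {
  "fingers": [-1, -1, -1, -1, -1, -1, -1, -1],
  "travel": [
    [0.12, 0.243, 0.4],
    [0.116, 0.243, 0.4],
    [0, 0, 0.5],
    [0, 0, 0.4],
    [0, 0, 0.3],
    [0, 0, 0.25],
    [0, 0, 0.12],
    [0, 0, 0]
  ],
  "twist": [0, 0, 0, 0, 0, 0, 0, 0]
}}

```text
time_s: 5.52
position: [0.5201, -0.0492, 0.0941]
tool_rot: [[0.001, 1.0, -0.001], [1.0, -0.001, 0.0], [0.0, -0.001, -1.0]]
ft_force: [0.5, 0.5, -0.2]
grip_width: 0.0853
gripper_force: 0.0
```

Call:
{"op": "step_arm", "data": {
  "fingers": [0, 1, 1, 1, 1, 1],
  "travel": [
    [0, 0, 0],
    [0, 0, 0],
    [0, 0, 0],
    [0, 0, 0],
    [0, 0, 0],
    [0, 0, 0]
  ],
  "twist": [0, 0, 0, 0, 0, 0],
  "force": 50
}}

```text
time_s: 6.28
position: [0.5206, -0.0493, 0.0954]
tool_rot: [[0.0, 1.0, 0.002], [1.0, -0.0, -0.001], [-0.001, 0.002, -1.0]]
ft_force: [-1.5, 0.5, 5.2]
grip_width: 0.053
gripper_force: 52.2
```

Call:
{"op": "step_arm", "data": {
  "fingers": [1, 1, 1, 1, 1, 1, 1, 1, 1, 1],
  "travel": [
    [0, 0, -0.2],
    [0, 0, -0.4],
    [-0.25, -0.16, 0],
    [-0.4, -0.28, 0],
    [-0.45, -0.32, 0],
    [-0.45, -0.32, 0],
    [-0.42, -0.28, 0],
    [-0.285, -0.2, 0],
    [0, 0, 0.2],
    [0, 0, 0.2]
  ],
  "twist": [0, 0, 0, 0, 0, 0, 0, 0, 0, 0]
}}

```text
time_s: 7.52
position: [0.3636, -0.2749, 0.1139]
tool_rot: [[0.002, 1.0, 0.0], [1.0, -0.002, -0.0], [-0.0, 0.0, -1.0]]
ft_force: [0.2, -0.4, -3.6]
grip_width: 0.0528
gripper_force: 54.0
```

Call:
{"op": "step_arm", "data": {
  "fingers": [1, 1, 1, 1, 1],
  "travel": [
    [0, 0, 0.1],
    [0, 0, 0.08],
    [0, 0, 0.04],
    [0, 0, 0],
    [0, 0, 0]
  ],
  "twist": [0, 0, 0, 0, 0]
}}

```text
time_s: 8.15
position: [0.3642, -0.2746, 0.0925]
tool_rot: [[0.0, 1.0, 0.0], [1.0, -0.0, -0.0], [-0.0, 0.0, -1.0]]
ft_force: [0.4, -0.2, -3.5]
grip_width: 0.0527
gripper_force: 54.1
```

Call:
{"op": "step_arm", "data": {
  "fingers": [1, 1],
  "travel": [
    [0, 0, 0.01],
    [0, 0, 0]
  ],
  "twist": [0, 0]
}}

```text
time_s: 8.4
position: [0.3642, -0.2749, 0.0925]
tool_rot: [[0.0, 1.0, 0.001], [1.0, -0.0, -0.002], [-0.002, 0.001, -1.0]]
ft_force: [-3.5, 1.6, 10.0]
grip_width: 0.0532
gripper_force: 55.5
```

Call:
{"op": "step_arm", "data": {
  "fingers": [-1, -1, -1, -1, -1, -1, -1],
  "travel": [
    [0, 0, 0],
    [0, 0, 0],
    [0, 0, -0.1],
    [0, 0, -0.3],
    [0, 0, -0.5],
    [0, 0, -0.5],
    [0, 0, 0]
  ],
  "twist": [0, 0, 0, 0, 0, 0, 0]
}}

```text
time_s: 9.28
position: [0.3649, -0.2756, 0.2351]
tool_rot: [[0.0, 1.0, 0.005], [1.0, -0.0, -0.006], [-0.006, 0.005, -1.0]]
ft_force: [0.6, -0.5, -0.3]
grip_width: 0.0856
gripper_force: 0.0
```

Run:
```python
from m import *
s=monitor.observe();print(s["position"])
im,d,c=tops("top","t3")
for q in("board","tray"):
    for r in models.trace("top",q)[:1]:
        v,u=np.nonzero(r["mask"]);P=onplane(c,np.c_[u,v],dict(board=.008,tray=.01)[q])
        b=cv2.minAreaRect(P[:,:2].astype(np.float32));print(q,np.round(b[0],4),np.round(b[1],3),b[2])
```

```text
[ 0.36491904 -0.27558808  0.23509602]
top round_bottle 0.69 ztop 0.1473 circ 0.5761 0.0071 0.0147 mean [0.5763 0.007 ] rect [0.5765 0.0068] [0.028 0.028] 89.4
top square_bottle 0.89 ztop 0.1385 circ 0.5772 -0.107 0.013 mean [ 0.5767 -0.1068] rect [ 0.5767 -0.1066] [0.024 0.025] 0.3
   shoulder [ 0.5764 -0.107 ] [0.046 0.045] 89.3
top wide_jar 0.79 ztop 0.1307 circ 0.3638 -0.2744 0.0274 mean [ 0.3641 -0.274 ] rect [ 0.3636 -0.274 ] [0.052 0.051] 62.4
top tin 0.78 ztop 0.0529 circ 0.5763 -0.0497 0.0217 mean [ 0.5762 -0.0497] rect [ 0.5772 -0.0495] [0.041 0.041] 89.2
board [ 0.551  -0.0496] [0.144 0.183] 0.9156804084777832
tray [ 0.4594 -0.2701] [0.302 0.145] 2.35528302192688
```

View pics/t3.png

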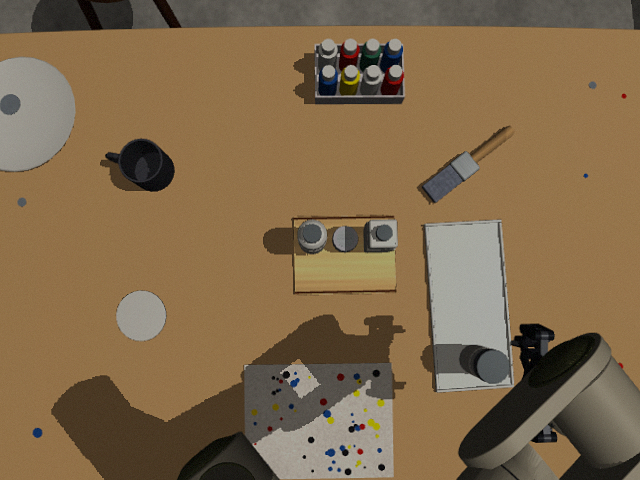

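The jar stands in the tray at (490,365), with the board objects unmoved and the top camera agreeing with the arm within 1 mm. Next is the square bottle.

Call:
{"op": "step_arm", "data": {
  "fingers": [-1, -1, -1, -1, -1, -1, -1, -1, -1, -1],
  "travel": [
    [0.168, 0.213, 0],
    [0.303, 0.383, 0],
    [0.37, 0.469, 0],
    [0.37, 0.469, 0],
    [0.303, 0.383, 0],
    [0.168, 0.213, 0],
    [0, 0, 0.4],
    [0, 0, 0.5],
    [0, 0, 0.44],
    [0, 0, 0.2]
  ],
  "twist": [0, 0, 0, 0, 0, 0, 0, 0, 0, 0]
}}

```text
time_s: 10.88
position: [0.5758, -0.106, 0.0741]
tool_rot: [[0.0, 1.0, -0.005], [1.0, -0.0, 0.002], [0.002, -0.005, -1.0]]
ft_force: [0.6, -0.1, 0.4]
grip_width: 0.0854
gripper_force: 0.0
```

Call:
{"op": "step_arm", "data": {
  "fingers": [-1, 0, 1, 1, 1, 1, 1],
  "travel": [
    [0, 0, 0],
    [0, 0, 0],
    [0, 0, 0],
    [0, 0, 0],
    [0, 0, 0],
    [0, 0, 0],
    [0, 0, 0]
  ],
  "twist": [0, 0, 0, 0, 0, 0, 0]
}}

```text
time_s: 11.75
position: [0.5777, -0.1067, 0.0785]
tool_rot: [[0.0, 1.0, 0.002], [1.0, -0.0, -0.001], [-0.001, 0.002, -1.0]]
ft_force: [0.2, 0.0, 5.8]
grip_width: 0.0456
gripper_force: 52.4
```

Call:
{"op": "step_arm", "data": {
  "fingers": [1, 1, 1, 1, 1, 1, 1, 1, 1, 1],
  "travel": [
    [0, 0, -0.2],
    [0, 0, -0.4],
    [-0.25, -0.03, 0],
    [-0.4, -0.06, 0],
    [-0.4, -0.06, 0],
    [-0.33, -0.05, 0],
    [-0.2, -0.03, 0],
    [0, 0, 0.2],
    [0, 0, 0.2],
    [0, 0, 0.1]
  ],
  "twist": [0, 0, 0, 0, 0, 0, 0, 0, 0, 0]
}}

```text
time_s: 13.0
position: [0.5537, -0.2638, 0.0861]
tool_rot: [[0.0, 1.0, -0.002], [1.0, -0.0, 0.001], [0.001, -0.002, -1.0]]
ft_force: [0.0, 0.3, -2.8]
grip_width: 0.0455
gripper_force: 52.3
```

Call:
{"op": "step_arm", "data": {
  "fingers": [1, 1, 1, 1],
  "travel": [
    [0, 0, 0.08],
    [0, 0, 0.04],
    [0, 0, 0.01],
    [0, 0, 0]
  ],
  "twist": [0, 0, 0, 0]
}}

```text
time_s: 13.5
position: [0.5543, -0.2645, 0.0754]
tool_rot: [[0.0, 1.0, 0.001], [1.0, -0.0, -0.001], [-0.001, 0.001, -1.0]]
ft_force: [-2.2, 1.5, 5.2]
grip_width: 0.0455
gripper_force: 53.0
```

Call:
{"op": "step_arm", "data": {
  "fingers": [-1, -1, -1, -1, -1, -1, -1],
  "travel": [
    [0, 0, 0],
    [0, 0, 0],
    [0, 0, -0.1],
    [0, 0, -0.4],
    [0, 0, -0.5],
    [0, 0, -0.45],
    [0, 0, -0.15]
  ],
  "twist": [0, 0, 0, 0, 0, 0, 0]
}}

```text
time_s: 14.38
position: [0.5546, -0.2649, 0.238]
tool_rot: [[0.0, 1.0, 0.005], [1.0, -0.0, -0.003], [-0.003, 0.005, -1.0]]
ft_force: [-0.2, 1.0, -0.8]
grip_width: 0.0854
gripper_force: 0.0
```

Call:
{"op": "step_arm", "data": {
  "fingers": [-1, -1, -1, -1, -1, -1, -1, -1, -1, -1],
  "travel": [
    [0.3, 0.025, 0],
    [0.5, 0.045, 0],
    [0.56, 0.045, 0],
    [0.56, 0.045, 0],
    [0.5, 0.045, 0],
    [0.3, 0.02, 0],
    [0, 0, 0.4],
    [0, 0, 0.5],
    [0, 0, 0.44],
    [0, 0, 0.2]
  ],
  "twist": [0, 0, 0, 0, 0, 0, 0, 0, 0, 0]
}}

```text
time_s: 15.62
position: [0.5753, 0.0077, 0.0774]
tool_rot: [[0.001, 1.0, -0.005], [1.0, -0.001, 0.001], [0.001, -0.005, -1.0]]
ft_force: [-1.1, -0.2, 0.1]
grip_width: 0.0856
gripper_force: 0.0
```

Call:
{"op": "step_arm", "data": {
  "fingers": [-1, 0, 1, 1, 1, 1, 1],
  "travel": [
    [0, 0, 0],
    [0, 0, 0],
    [0, 0, 0],
    [0, 0, 0],
    [0, 0, 0],
    [0, 0, 0],
    [0, 0, 0]
  ],
  "twist": [0, 0, 0, 0, 0, 0, 0]
}}

```text
time_s: 16.5
position: [0.5771, 0.0074, 0.0817]
tool_rot: [[0.0, 1.0, 0.002], [1.0, -0.0, -0.0], [-0.0, 0.002, -1.0]]
ft_force: [-1.2, -0.2, 6.2]
grip_width: 0.0467
gripper_force: 51.7
```

Call:
{"op": "step_arm", "data": {
  "fingers": [1, 1, 1, 1, 1, 1, 1, 1, 1, 1],
  "travel": [
    [0, 0, -0.3],
    [0, 0, -0.5],
    [-0.27, -0.115, 0],
    [-0.45, -0.195, 0],
    [-0.5, -0.21, 0],
    [-0.5, -0.21, 0],
    [-0.45, -0.195, 0],
    [-0.4, -0.16, 0],
    [-0.2, -0.09, 0],
    [0, 0, 0.3]
  ],
  "twist": [0, 0, 0, 0, 0, 0, 0, 0, 0, 0]
}}

```text
time_s: 17.75
position: [0.4591, -0.2717, 0.1315]
tool_rot: [[0.003, 1.0, 0.003], [1.0, -0.003, -0.003], [-0.003, 0.003, -1.0]]
ft_force: [0.7, 0.1, -4.6]
grip_width: 0.0469
gripper_force: 52.9
```

Call:
{"op": "step_arm", "data": {
  "fingers": [1, 1, 1, 1, 1, 1],
  "travel": [
    [0, 0, 0.3],
    [0, 0, 0.13],
    [0, 0, 0.06],
    [0, 0, 0.03],
    [0, 0, 0.01],
    [0, 0, 0]
  ],
  "twist": [0, 0, 0, 0, 0, 0]
}}

```text
time_s: 18.5
position: [0.4594, -0.2697, 0.0786]
tool_rot: [[0.0, 1.0, 0.001], [1.0, -0.0, -0.001], [-0.001, 0.001, -1.0]]
ft_force: [-1.7, 1.1, 6.9]
grip_width: 0.0473
gripper_force: 53.5
```

Call:
{"op": "step_arm", "data": {
  "fingers": [-1, -1, -1, -1, -1, -1, -1],
  "travel": [
    [0, 0, 0],
    [0, 0, 0],
    [0, 0, -0.1],
    [0, 0, -0.4],
    [0, 0, -0.5],
    [0, 0, -0.45],
    [0, 0, -0.15]
  ],
  "twist": [0, 0, 0, 0, 0, 0, 0]
}}

```text
time_s: 19.38
position: [0.4596, -0.2699, 0.241]
tool_rot: [[0.0, 1.0, 0.004], [1.0, -0.0, -0.004], [-0.004, 0.004, -1.0]]
ft_force: [0.1, 1.3, -1.3]
grip_width: 0.0854
gripper_force: 0.0
```

Call:
{"op": "step_arm", "data": {
  "fingers": [-1, -1, -1, -1, -1],
  "travel": [
    [0.3, 0.1, 0],
    [0.45, 0.1, 0],
    [0.45, 0.1, 0],
    [0.3, 0.1, 0],
    [0, 0, 0]
  ],
  "twist": [0, 0, 0, 0, 0]
}}

```text
time_s: 20.0
position: [0.4994, -0.1178, 0.2381]
tool_rot: [[-0.003, 1.0, 0.001], [1.0, 0.003, -0.0], [-0.0, 0.001, -1.0]]
ft_force: [-0.2, -0.2, 0.3]
grip_width: 0.0857
gripper_force: 0.0
```

Run:
```python
from m import *
optics.get_image("top")
s=monitor.observe();print(s["position"])
im,d,c=tops("top","t4")
tops("wrist","w4")
tops("scene","s4",save=False)
```

```text
[ 0.49925048 -0.11905387  0.23790636]
top round_bottle none
top square_bottle 0.85 ztop 0.1363 circ 0.5561 -0.266 0.0124 mean [ 0.5582 -0.2666] rect [ 0.559  -0.2673] [0.025 0.013] 65.8
   shoulder [ 0.5633 -0.2644] [0.048 0.026] 89.1
top wide_jar 0.84 ztop 0.1311 circ 0.3642 -0.2751 0.027 mean [ 0.3632 -0.2778] rect [ 0.3625 -0.279 ] [0.042 0.053] 66.0
top tin 0.74 ztop 0.053 circ 0.5759 -0.0492 0.0214 mean [ 0.5762 -0.0493] rect [ 0.5752 -0.0494] [0.041 0.041] 62.6
wrist round_bottle 0.79 ztop 0.1294 circ 0.4591 -0.2661 0.023 mean [ 0.4591 -0.2542] rect [ 0.4574 -0.2569] [0.046 0.023] 10.1
wrist square_bottle 0.95 ztop 0.1319 circ 0.5549 -0.2618 0.0131 mean [ 0.5567 -0.2566] rect [ 0.5567 -0.2582] [0.016 0.026] 64.0
   shoulder [ 0.5545 -0.2619] [0.046 0.047] 89.9
wrist wide_jar 0.73 ztop 0.1304 circ 0.5548 -0.2617 0.013 mean [ 0.5556 -0.2554] rect [ 0.5565 -0.2576] [0.015 0.026] 68.0
wrist tin 0.66 ztop 0.0509 circ 0.5771 -0.0481 0.022 mean [ 0.5767 -0.048 ] rect [ 0.5772 -0.0484] [0.043 0.043] 14.1
scene round_bottle 0.88 ztop 0.145 circ 0.4595 -0.2693 0.0167 mean [ 0.4614 -0.2705] rect [ 0.4594 -0.2705] [0.026 0.033] 84.5
scene square_bottle 0.65 ztop 0.1327 circ 0.5562 -0.2658 0.0144 mean [ 0.5591 -0.2645] rect [ 0.5566 -0.2648] [0.025 0.026] 49.1
   shoulder [ 0.5561 -0.2654] [0.046 0.049] 90.0
scene wide_jar 0.61 ztop 0.133 circ 0.3643 -0.2767 0.0284 mean [ 0.3659 -0.2764] rect [ 0.3642 -0.2764] [0.048 0.056] 84.1
scene tin 0.79 ztop 0.0531 circ 0.5783 -0.0521 0.0236 mean [ 0.579  -0.0515] rect [ 0.5783 -0.0512] [0.043 0.043] 81.2
```

View pics/w4.png

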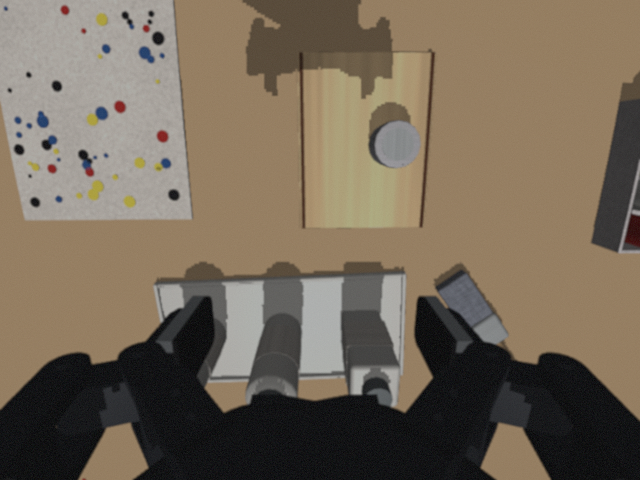

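Only the tin is left on the board at (395,144), unmoved, and the bottles stand in the tray. Now the tin.

Call:
{"op": "step_arm", "data": {
  "fingers": [-1, -1, -1, -1, -1, -1, -1, -1, -1, -1],
  "travel": [
    [0.2, 0.23, 0],
    [0.306, 0.32, 0],
    [0.2, 0.225, 0],
    [0, 0, 0.4],
    [0, 0, 0.5],
    [0, 0, 0.5],
    [0, 0, 0.4],
    [0, 0, 0.28],
    [0, 0, 0.15],
    [0, 0, 0]
  ],
  "twist": [0, 0, 0, 0, 0, 0, 0, 0, 0, 0]
}}

```text
time_s: 22.05
position: [0.5766, -0.0489, 0.0139]
tool_rot: [[0.001, 1.0, -0.001], [1.0, -0.001, 0.0], [0.0, -0.001, -1.0]]
ft_force: [0.3, -1.0, 0.7]
grip_width: 0.0852
gripper_force: 0.0
```

Call:
{"op": "step_arm", "data": {
  "fingers": [-1, 0, 1, 1, 1, 1, 1],
  "travel": [
    [0, 0, 0],
    [0, 0, 0],
    [0, 0, 0],
    [0, 0, 0],
    [0, 0, 0],
    [0, 0, 0],
    [0, 0, 0]
  ],
  "twist": [0, 0, 0, 0, 0, 0, 0]
}}

```text
time_s: 22.92
position: [0.5769, -0.049, 0.0151]
tool_rot: [[0.0, 1.0, 0.001], [1.0, -0.0, -0.0], [-0.0, 0.001, -1.0]]
ft_force: [-1.7, 0.1, 5.9]
grip_width: 0.0428
gripper_force: 50.6
```

Call:
{"op": "step_arm", "data": {
  "fingers": [1, 1, 1, 1, 1, 1, 1, 1, 1, 1],
  "travel": [
    [0, 0, -0.3],
    [0, 0, -0.5],
    [0.3, -0.106, 0],
    [0.5, -0.177, 0],
    [0.55, -0.194, 0],
    [0.55, -0.194, 0],
    [0.55, -0.194, 0],
    [0.5, -0.177, 0],
    [0.42, -0.15, 0],
    [0.25, -0.088, 0]
  ],
  "twist": [0, 0, 0, 0, 0, 0, 0, 0, 0, 0]
}}

```text
time_s: 24.18
position: [0.4477, 0.315, 0.0942]
tool_rot: [[-0.001, 1.0, -0.0], [1.0, 0.001, -0.0], [-0.0, -0.0, -1.0]]
ft_force: [0.3, 0.6, -1.0]
grip_width: 0.0429
gripper_force: 51.2
```

Call:
{"op": "step_arm", "data": {
  "fingers": [1, 1, 1, 1, 1, 1, 1],
  "travel": [
    [0, 0, 0.2],
    [0, 0, 0.3],
    [0, 0, 0.17],
    [0, 0, 0.08],
    [0, 0, 0.05],
    [0, 0, 0.02],
    [0, 0, 0]
  ],
  "twist": [0, 0, 0, 0, 0, 0, 0]
}}

```text
time_s: 25.05
position: [0.449, 0.3132, 0.0131]
tool_rot: [[0.0, 1.0, 0.001], [1.0, -0.0, 0.0], [0.0, 0.001, -1.0]]
ft_force: [-2.0, -1.0, 2.4]
grip_width: 0.0431
gripper_force: 51.4
```

Call:
{"op": "step_arm", "data": {
  "fingers": [-1, -1, -1, -1, -1, -1, -1, -1],
  "travel": [
    [0, 0, 0],
    [0, 0, 0],
    [0, 0, -0.15],
    [0, 0, -0.4],
    [0, 0, -0.5],
    [0, 0, -0.6],
    [0, 0, -0.4],
    [0, 0, -0.2]
  ],
  "twist": [0, 0, 0, 0, 0, 0, 0, 0]
}}

```text
time_s: 26.05
position: [0.449, 0.3133, 0.2411]
tool_rot: [[0.0, 1.0, 0.004], [1.0, -0.0, 0.002], [0.002, 0.004, -1.0]]
ft_force: [-0.1, 0.7, 0.2]
grip_width: 0.0852
gripper_force: 0.0
```

Call:
{"op": "step_arm", "data": {
  "fingers": [-1, -1, -1, -1, -1, -1, -1, -1, -1, -1],
  "travel": [
    [-0.4, 0, 0],
    [-0.55, 0, 0],
    [-0.58, 0, 0],
    [-0.58, 0, 0],
    [-0.58, 0, 0],
    [-0.58, 0, 0],
    [-0.58, 0, 0],
    [-0.58, 0, 0],
    [-0.55, 0, 0],
    [-0.4, 0, 0]
  ],
  "twist": [0, 0, 0, 0, 0, 0, 0, 0, 0, 0]
}}

```text
time_s: 27.3
position: [0.4481, -0.227, 0.2383]
tool_rot: [[0.002, 1.0, 0.001], [1.0, -0.002, -0.001], [-0.001, 0.001, -1.0]]
ft_force: [-0.6, 0.4, -0.5]
grip_width: 0.085
gripper_force: 0.0
```

Run:
```python
from m import *
optics.get_image("top");optics.get_image("top")
s=monitor.observe();print(s["position"])
im,d,c=tops("top","t5")
for r in models.trace("top","coaster")[:1]:
    v,u=np.nonzero(r["mask"]);P=onplane(c,np.c_[u,v],.006);print(cv2.minEnclosingCircle(P[:,:2].astype(np.float32)))
cv2.imwrite("pics/t5c.png",cv2.resize(im[260:370,80:200],None,fx=4,fy=4))
tops("scene","s5",save=False)
```

```text
[ 0.44823934 -0.22809044  0.23788301]
top round_bottle 0.74 ztop 0.1289 circ 0.4677 -0.2544 0.0141 mean [ 0.4689 -0.2538] rect [ 0.4681 -0.2538] [0.009 0.028] 55.7
top square_bottle 0.7 ztop 0.1352 circ 0.5537 -0.2643 0.0133 mean [ 0.5538 -0.2642] rect [ 0.5537 -0.2642] [0.023 0.025] 17.4
   shoulder [ 0.5545 -0.2641] [0.047 0.044] 89.8
top wide_jar 0.72 ztop 0.0094 circ 0.448 0.3122 0.0453 mean [0.4481 0.3092] rect [0.4483 0.3124] [0.088 0.087] 63.5
top tin 0.7 ztop 0.0511 circ 0.4484 0.3116 0.0225 mean [0.4495 0.3116] rect [0.4492 0.3118] [0.043 0.042] 15.7
((0.4488426148891449, 0.3121524453163147), 0.046115003526210785)
scene round_bottle 0.71 ztop 0.145 circ 0.4602 -0.2681 0.0167 mean [ 0.4618 -0.2699] rect [ 0.4608 -0.27  ] [0.032 0.026] 20.4
scene square_bottle 0.62 ztop 0.1339 circ 0.5553 -0.2667 0.0157 mean [ 0.5575 -0.2654] rect [ 0.5546 -0.2652] [0.027 0.027] 58.1
   shoulder [ 0.5584 -0.2655] [0.049 0.046] 0.1
scene wide_jar 0.55 ztop 0.1334 circ 0.3654 -0.2755 0.0298 mean [ 0.3662 -0.2762] rect [ 0.3647 -0.2771] [0.053 0.052] 22.5
scene tin 0.56 ztop 0.0515 circ 0.452 0.3106 0.0221 mean [0.4537 0.3108] rect [0.4521 0.3127] [0.038 0.041] 38.1
```

View pics/t5c.png

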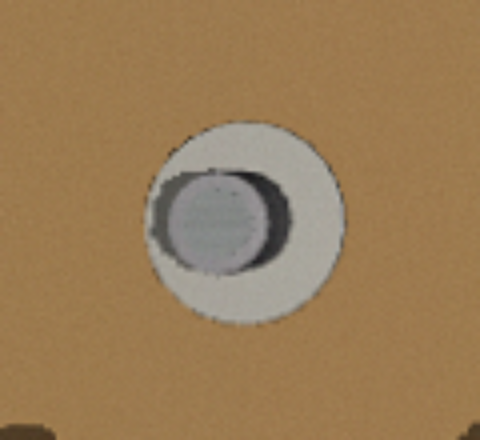

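The tin stands in the middle of the coaster: the measured centres agree within 1 mm, and the visible offset is parallax. Now I return the round bottle.

Call:
{"op": "step_arm", "data": {
  "fingers": [-1, -1, -1, -1, -1, -1, -1, -1, -1],
  "travel": [
    [-0.2, 0.05, 0],
    [-0.246, 0.055, 0],
    [0, 0, 0.2],
    [0, 0, 0.4],
    [0, 0, 0.4],
    [0, 0, 0.3],
    [0, 0, 0.2],
    [0, 0, 0.1],
    [0, 0, 0]
  ],
  "twist": [0, 0, 0, 0, 0, 0, 0, 0, 0]
}}

```text
time_s: 29.08
position: [0.4591, -0.27, 0.077]
tool_rot: [[0.001, 1.0, -0.0], [1.0, -0.001, 0.0], [0.0, -0.0, -1.0]]
ft_force: [-0.8, 0.3, 0.6]
grip_width: 0.0854
gripper_force: 0.0
```

Call:
{"op": "step_arm", "data": {
  "fingers": [0, 1, 1, 1, 1, 1],
  "travel": [
    [0, 0, 0],
    [0, 0, 0],
    [0, 0, 0],
    [0, 0, 0],
    [0, 0, 0],
    [0, 0, 0]
  ],
  "twist": [0, 0, 0, 0, 0, 0]
}}

```text
time_s: 29.82
position: [0.4594, -0.2698, 0.0783]
tool_rot: [[0.0, 1.0, 0.001], [1.0, -0.0, -0.001], [-0.001, 0.001, -1.0]]
ft_force: [0.2, 1.1, 6.0]
grip_width: 0.0471
gripper_force: 51.6
```

Call:
{"op": "step_arm", "data": {
  "fingers": [1, 1, 1, 1, 1, 1, 1, 1, 1, 1],
  "travel": [
    [0, 0, -0.3],
    [0, 0, -0.5],
    [0.27, 0.115, 0],
    [0.45, 0.195, 0],
    [0.5, 0.21, 0],
    [0.5, 0.21, 0],
    [0.45, 0.195, 0],
    [0.4, 0.16, 0],
    [0.2, 0.09, 0],
    [0, 0, 0.2]
  ],
  "twist": [0, 0, 0, 0, 0, 0, 0, 0, 0, 0]
}}

```text
time_s: 31.08
position: [0.5775, 0.0091, 0.1377]
tool_rot: [[-0.002, 1.0, 0.002], [1.0, 0.002, -0.0], [-0.0, 0.002, -1.0]]
ft_force: [0.2, -0.7, -3.5]
grip_width: 0.0469
gripper_force: 53.0
```

Call:
{"op": "step_arm", "data": {
  "fingers": [1, 1, 1, 1, 1, 1, 1],
  "travel": [
    [0, 0, 0.3],
    [0, 0, 0.13],
    [0, 0, 0.07],
    [0, 0, 0.04],
    [0, 0, 0.02],
    [0, 0, 0.01],
    [0, 0, 0]
  ],
  "twist": [0, 0, 0, 0, 0, 0, 0]
}}

```text
time_s: 31.95
position: [0.577, 0.0074, 0.0813]
tool_rot: [[0.0, 1.0, 0.001], [1.0, -0.0, -0.0], [-0.0, 0.001, -1.0]]
ft_force: [-1.7, 0.4, 5.3]
grip_width: 0.0473
gripper_force: 53.4
```

Call:
{"op": "step_arm", "data": {
  "fingers": [-1, -1, -1, -1, -1, -1, -1],
  "travel": [
    [0, 0, 0],
    [0, 0, 0],
    [0, 0, -0.1],
    [0, 0, -0.4],
    [0, 0, -0.5],
    [0, 0, -0.45],
    [0, 0, -0.15]
  ],
  "twist": [0, 0, 0, 0, 0, 0, 0]
}}

```text
time_s: 32.83
position: [0.5773, 0.0074, 0.2438]
tool_rot: [[0.0, 1.0, 0.005], [1.0, -0.0, -0.001], [-0.001, 0.005, -1.0]]
ft_force: [-0.3, -0.1, -0.5]
grip_width: 0.0854
gripper_force: 0.0
```

Call:
{"op": "step_arm", "data": {
  "fingers": [-1, -1, -1, -1, -1, -1, -1, -1, -1, -1],
  "travel": [
    [-0.3, -0.025, 0],
    [-0.5, -0.045, 0],
    [-0.56, -0.045, 0],
    [-0.56, -0.045, 0],
    [-0.5, -0.045, 0],
    [-0.3, -0.02, 0],
    [0, 0, 0.4],
    [0, 0, 0.5],
    [0, 0, 0.4],
    [0, 0, 0.25]
  ],
  "twist": [0, 0, 0, 0, 0, 0, 0, 0, 0, 0]
}}

```text
time_s: 34.08
position: [0.5531, -0.2639, 0.0827]
tool_rot: [[0.001, 1.0, -0.003], [1.0, -0.001, 0.002], [0.002, -0.003, -1.0]]
ft_force: [0.2, 0.0, 0.9]
grip_width: 0.0854
gripper_force: 0.0
```

Call:
{"op": "step_arm", "data": {
  "fingers": [-1, -1, 0, 1, 1, 1, 1, 1],
  "travel": [
    [0, 0, 0.11],
    [0, 0, 0],
    [0, 0, 0],
    [0, 0, 0],
    [0, 0, 0],
    [0, 0, 0],
    [0, 0, 0],
    [0, 0, 0]
  ],
  "twist": [0, 0, 0, 0, 0, 0, 0, 0]
}}

```text
time_s: 35.08
position: [0.5545, -0.2648, 0.0753]
tool_rot: [[0.0, 1.0, 0.002], [1.0, -0.0, -0.001], [-0.001, 0.002, -1.0]]
ft_force: [-0.0, 0.2, 6.3]
grip_width: 0.0453
gripper_force: 52.5
```

Call:
{"op": "step_arm", "data": {
  "fingers": [1, 1, 1, 1, 1, 1, 1, 1, 1, 1],
  "travel": [
    [0, 0, -0.2],
    [0, 0, -0.4],
    [0.25, 0.03, 0],
    [0.4, 0.06, 0],
    [0.4, 0.06, 0],
    [0.33, 0.05, 0],
    [0.2, 0.03, 0],
    [0, 0, 0.2],
    [0, 0, 0.17],
    [0, 0, 0.1]
  ],
  "twist": [0, 0, 0, 0, 0, 0, 0, 0, 0, 0]
}}

```text
time_s: 36.33
position: [0.5765, -0.1062, 0.0858]
tool_rot: [[0.001, 1.0, -0.002], [1.0, -0.001, 0.001], [0.001, -0.002, -1.0]]
ft_force: [0.8, 0.1, -2.8]
grip_width: 0.0454
gripper_force: 52.3
```

Call:
{"op": "step_arm", "data": {
  "fingers": [1, 1, 1, 1, 1],
  "travel": [
    [0, 0, 0.06],
    [0, 0, 0.03],
    [0, 0, 0.01],
    [0, 0, 0],
    [0, 0, 0]
  ],
  "twist": [0, 0, 0, 0, 0]
}}

```text
time_s: 36.95
position: [0.5772, -0.1066, 0.0783]
tool_rot: [[0.001, 1.0, 0.001], [1.0, -0.001, -0.0], [-0.0, 0.001, -1.0]]
ft_force: [-2.7, 0.0, 5.8]
grip_width: 0.0454
gripper_force: 53.1
```

Call:
{"op": "step_arm", "data": {
  "fingers": [-1, -1, -1, -1, -1, -1, -1],
  "travel": [
    [0, 0, 0],
    [0, 0, 0],
    [0, 0, -0.1],
    [0, 0, -0.4],
    [0, 0, -0.5],
    [0, 0, -0.45],
    [0, 0, -0.15]
  ],
  "twist": [0, 0, 0, 0, 0, 0, 0]
}}

```text
time_s: 37.83
position: [0.5778, -0.1067, 0.2409]
tool_rot: [[0.0, 1.0, 0.005], [1.0, -0.0, -0.002], [-0.002, 0.005, -1.0]]
ft_force: [-0.4, 0.9, -0.5]
grip_width: 0.0852
gripper_force: 0.0
```

Call:
{"op": "step_arm", "data": {
  "fingers": [-1, -1, -1, -1, -1, -1, -1, -1, -1, -1],
  "travel": [
    [-0.168, -0.213, 0],
    [-0.303, -0.383, 0],
    [-0.37, -0.469, 0],
    [-0.37, -0.469, 0],
    [-0.303, -0.383, 0],
    [-0.168, -0.213, 0],
    [0, 0, 0.4],
    [0, 0, 0.5],
    [0, 0, 0.35],
    [0, 0, 0.2]
  ],
  "twist": [0, 0, 0, 0, 0, 0, 0, 0, 0, 0]
}}

```text
time_s: 39.08
position: [0.3634, -0.2739, 0.0904]
tool_rot: [[0.001, 1.0, -0.002], [1.0, -0.001, 0.003], [0.003, -0.002, -1.0]]
ft_force: [0.2, 0.3, 0.4]
grip_width: 0.0856
gripper_force: 0.0
```

Call:
{"op": "step_arm", "data": {
  "fingers": [-1, 0, 1, 1, 1, 1, 1],
  "travel": [
    [0, 0, 0],
    [0, 0, 0],
    [0, 0, 0],
    [0, 0, 0],
    [0, 0, 0],
    [0, 0, 0],
    [0, 0, 0]
  ],
  "twist": [0, 0, 0, 0, 0, 0, 0]
}}

```text
time_s: 39.95
position: [0.3643, -0.275, 0.0934]
tool_rot: [[0.0, 1.0, 0.001], [1.0, -0.0, -0.002], [-0.002, 0.001, -1.0]]
ft_force: [-1.2, 0.9, 7.2]
grip_width: 0.0528
gripper_force: 52.0
```

Call:
{"op": "step_arm", "data": {
  "fingers": [1, 1, 1, 1, 1, 1, 1, 1, 1, 1],
  "travel": [
    [0, 0, -0.2],
    [0, 0, -0.4],
    [0.25, 0.16, 0],
    [0.4, 0.28, 0],
    [0.45, 0.32, 0],
    [0.45, 0.32, 0],
    [0.42, 0.275, 0],
    [0.285, 0.2, 0],
    [0, 0, 0.2],
    [0, 0, 0.18]
  ],
  "twist": [0, 0, 0, 0, 0, 0, 0, 0, 0, 0]
}}

```text
time_s: 41.2
position: [0.5195, -0.0485, 0.1138]
tool_rot: [[-0.001, 1.0, -0.0], [1.0, 0.001, 0.0], [0.0, -0.0, -1.0]]
ft_force: [0.6, 0.3, -4.1]
grip_width: 0.0528
gripper_force: 54.2
```

Call:
{"op": "step_arm", "data": {
  "fingers": [1, 1, 1, 1, 1, 1],
  "travel": [
    [0, 0, 0.1],
    [0, 0, 0.05],
    [0, 0, 0.03],
    [0, 0, 0.01],
    [0, 0, 0],
    [0, 0, 0]
  ],
  "twist": [0, 0, 0, 0, 0, 0]
}}

```text
time_s: 41.95
position: [0.5199, -0.0493, 0.0965]
tool_rot: [[0.001, 1.0, 0.001], [1.0, -0.001, -0.001], [-0.001, 0.001, -1.0]]
ft_force: [-2.7, -0.0, 6.2]
grip_width: 0.0529
gripper_force: 55.0
```

Touching down; I release, rise, retreat to the right and check everything.

Call:
{"op": "step_arm", "data": {
  "fingers": [-1, -1, -1, -1, -1, -1, -1],
  "travel": [
    [0, 0, 0],
    [0, 0, 0],
    [0, 0, -0.1],
    [0, 0, -0.4],
    [0, 0, -0.5],
    [0, 0, -0.5],
    [0, 0, -0.3]
  ],
  "twist": [0, 0, 0, 0, 0, 0, 0]
}}

```text
time_s: 42.82
position: [0.5199, -0.0492, 0.2787]
tool_rot: [[0.0, 1.0, 0.004], [1.0, -0.0, -0.001], [-0.001, 0.004, -1.0]]
ft_force: [-0.1, -0.3, -0.2]
grip_width: 0.0858
gripper_force: 0.0
```

Call:
{"op": "step_arm", "data": {
  "fingers": [-1, -1, -1, -1, -1, -1, -1, -1],
  "travel": [
    [-0.3, -0.2, 0],
    [-0.5, -0.35, 0],
    [-0.5, -0.35, 0],
    [-0.5, -0.35, 0],
    [-0.4, -0.3, 0],
    [-0.2, -0.1, 0],
    [0, 0, 0],
    [0, 0, 0]
  ],
  "twist": [0, 0, 0, 0, 0, 0, 0, 0]
}}

```text
time_s: 43.82
position: [0.3548, -0.2885, 0.2757]
tool_rot: [[0.0, 1.0, 0.0], [1.0, -0.0, -0.0], [-0.0, 0.0, -1.0]]
ft_force: [-0.1, 1.0, -0.2]
grip_width: 0.0854
gripper_force: 0.0
```

Run:
```python
from m import *
s=monitor.observe();print(s["position"],s["time_s"])
im,d,c=tops("top","t6")
for q in["mug","brush"]:
    r=models.trace("top",q)[0];print(q,np.round(r["point"]))
tops("scene","s6",save=False)
```

```text
[ 0.354843   -0.28848867  0.27565823] 43.825
top round_bottle 0.59 ztop 0.1474 circ 0.5762 0.007 0.0147 mean [0.5759 0.0071] rect [0.5765 0.0068] [0.028 0.028] 89.0
top square_bottle 0.94 ztop 0.1382 circ 0.5762 -0.1066 0.013 mean [ 0.5762 -0.1066] rect [ 0.5759 -0.1063] [0.024 0.025] 43.6
   shoulder [ 0.5764 -0.107 ] [0.045 0.046] 89.3
top wide_jar 0.79 ztop 0.1345 circ 0.5187 -0.0497 0.0265 mean [ 0.5188 -0.0493] rect [ 0.5188 -0.0491] [0.05 0.05] 89.3
top tin 0.57 ztop 0.0509 circ 0.449 0.3112 0.0225 mean [0.4492 0.3118] rect [0.4492 0.3122] [0.043 0.042] 0.3Traceback (most recent call last):
  File "<stdin>", line 5, in <module>
IndexError: list index out of range
```

View pics/t6.png

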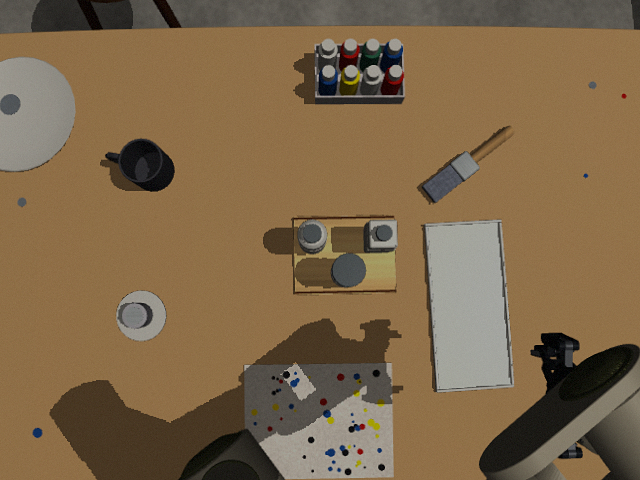

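The containers are back at (313,238), (381,236) and (348,270), within about 1 mm of where they started. The tin is on the coaster at (135,315), and the mug (145,165) and brush (465,168) have not moved. I hand the job in.

```bash
python3 -c "
from rig import close_job
print(close_job())"
```

```text
the job is handed in; nothing more can be done
None
```

The job is done and handed in at about 44 s: the tin stands in the middle of the coaster, the three containers are back upright within about 1 mm of their starting spots, and the mug and brush were not moved.

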